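# Take the bearing play out of a lens edger's wheel

### The job

The wheel of the bench lens edger wobbles on its axle. Rock its rim gently over against the stop towards the white bearing housing and then over against the stop away from it to feel how much play there is, tighten the knob on the housing clockwise just until the play is gone and the bearing is lightly nipped, then press the rim sideways once more to make sure that it no longer rocks. Let go with the wheel upright, never lean hard on the bearing, and leave the other things on the counter alone.

Things in the scene. Friction and masses are not known exactly. Their poses are not given: they have to be found in the camera images.
- edger: Bench lens edger, bolted down: grey base plate 150 x 250 x 16 mm, origin under its centre. Axle along its y, 95 mm above the counter. Upright wheel near its -y end; white box-shaped bearing housing (85 mm along x, y from 0 to +115 mm, top 110 mm above the counter) on its +y half; a 34 mm neck joins them. Yaw within 0.4 rad.
- wheel: Grinding wheel: aluminium disc with dark band, 110 mm diameter, 18 mm thick, upright, axis along the edger's y; origin at the hub centre, (0, -55, 95) mm in the edger's frame. Spins freely on its axle. Rim top 150 mm above the counter, with free space on both sides of its upper 25 mm.
- collar: Brass bearing collar, 46 mm diameter, behind the wheel; rocks with it; origin at the hub centre. Pushing the wheel against a stop with F newtons at a height h above the hub loads it with F x h / 30 mm (1.8 F at the rim top). More than 40 N on it (about 20 N at the rim top) spoils the bearing.
- rim_top (a point): Topmost point of the wheel's rim, mid-thickness, 55 mm above the hub centre; moves sideways as the wheel rocks. A push of 3 to 6 N here is firm enough to feel a stop; once tightened, such a push should move the wheel less than 0.02 rad.
- rocker (a joint): Rocking angle (rad) of the wheel about the level line through the hub along the edger's x; 0 upright, positive = rim top leans to the housing (+y). Free (0.4 N at the rim) up to a springy stop at the same angle each side; this angle, the play, is hidden, 0.02 to 0.125 rad (1 to 7 mm at the rim top). Past the stop the rim top yields 0.28 mm per newton (10.8 N m/rad).
- knob (a joint): Knob angle (rad), 0 to 3, grows clockwise from above; starts at 0 to 0.15; stiff (0.12 N m), stays where left. Each radian takes 0.1 rad off the play on each side. A further 0.2 rad from where the play is just gone is the right light nip (about 7 N on the collar); under 0.08 rad further is too slack, over 0.32 too tight.
- knob_grip (a point): On the knob's upright axis (62 mm along the edger's +y from its origin), at the height to grip. Black knob, 44 mm across, on a dark base on top of the housing, with a bar grip 14 mm thick, 42 mm long, 32 mm high across it (top 154 mm above the counter, grip point 147 mm); the bar lies along the edger's x at knob 0 and turns with the knob: pinch it across the bar.
- spectacles: Loose folded spectacles, black, 136 x 18 x 42 mm, standing on their rims; leave alone.
- cleaner: Loose white bottle of lens cleaner, 40 mm diameter, 110 mm high; leave alone.
- lens_tray: Loose grey lens tray, 120 x 160 x 30 mm; leave alone.
- driver: Loose screwdriver, 140 mm long, lying; leave alone.

How it is judged (in metres and radians):
On the way, in this order (a step that is already met when the one before it is completed fails the run):
1. the loose wheel is rocked over against its stop towards the housing (value of joint rocker above 0.02 rad and contact force between collar and anything else above 3 N and contact force between the fingers and wheel above 1 N), for 0.1 s.
2. the loose wheel is rocked over against its stop away from the housing (value of joint rocker below -0.02 rad and contact force between collar and anything else above 3 N and contact force between the fingers and wheel above 1 N), for 0.1 s.
3. the knob is tightened until the collar is nipped, wheel untouched (contact force between collar and anything else between 2.5 and 12 N and contact force between the fingers and wheel below 0.1 N and value of joint rocker between -0.02 and 0.02 rad), for 0.3 s.
4. the rim is pressed sideways again and the wheel no longer rocks (contact force between the fingers and wheel above 2 N and contact force between collar and anything else above 2 N and value of joint rocker between -0.02 and 0.02 rad), for 0.1 s.
At the end, for the whole second after the job is handed in: The wheel stands upright within 0.01 rad and still, with no play left, and the collar carries a steady light nip of 2.5 to 12 N (knob 0.08 to 0.33 rad past the point where the play vanishes) (contact force between collar and anything else between 2.5 and 12 N and value of joint rocker between -0.01 and 0.01 rad and angular speed of wheel below 0.2 rad/s); the robot touches nothing.
It fails at once if the bearing is overloaded: more than 40 N on the collar (contact force between collar and anything else above 40 N).
It fails at once if spectacles disturbed (moved over 15 mm) (distance of spectacles from where it was at the start of the episode above 0.015 m).
It fails at once if cleaner disturbed (moved over 15 mm) (distance of cleaner from where it was at the start of the episode above 0.015 m).
It fails at once if lens tray disturbed (moved over 15 mm) (distance of lens_tray from where it was at the start of the episode above 0.015 m).
It fails at once if driver disturbed (moved over 15 mm) (distance of driver from where it was at the start of the episode above 0.015 m).
It also fails if it takes over 70 s, if anything falls off the work surface, if the arm or the gripper's body presses on something with over 40 N, if the wrist force passes 120 N, or if a joint passes its speed limit or range.

### The arm

A 6-joint arm with a two-finger parallel gripper is mounted at the origin on the work surface. World frame = base frame: x ahead of the robot, y to its left, z up, the work surface at z = 0. Lengths are in mm, angles in degrees, forces in N, time in s.
With the tool pointing down it reaches from about 300 to 850 mm from the base axis. Payload 4.2 kg.
Tool frame: the origin (TCP) lies midway between the tips of the shut fingers; the grasp point (between the pads) lies 19 mm behind it (env.hold_point_z is the z of the grasp point in the tool frame, in mm); z points along the fingers, y is the direction in which the jaws open and shut (so a half turn about z gives the same grasp; the last joint's range is limited). The gripper opens to 91 mm and grips with 3 to 60 N. Pads are 32 mm wide; open, the fingers measure 118 mm over their backs; the gripper's body (76 mm by 178 mm) begins 60 mm behind the grasp point.
Start: joints at [73.453, 18.312, 89.639, -0, 72.044, -1.146], TCP at [152.707, 554.368, 213.976] pointing down, gripper open.
Joint ranges: [-177.97, 177.97], [-48.28, 115.42], [12.27, 149.76], [-77.06, 257.06], [2.81, 150.46], [-146.56, 146.56]. Speed limits (degrees/s): [147.25, 147.25, 180, 180, 180, 180].

### API

Orientations are given as [roll, pitch, yaw] about the fixed x, y, z axes, in that order (R = Rz(yaw) Ry(pitch) Rx(roll)).
In Python, from workcell import env, grab_frame, camera_params, spotter gives the robot as it stands. The module is installed in compiled form; this text tells all that it offers.
- The arm moves only by the shell command python3 -m jog 'ROWS' [FORCE]. ROWS is text: rows parted by semicolons, each of 7 numbers parted by spaces: the turn, a rotation vector about the world's x, y, z in units of 5 degrees (1.0 is 5 degrees), then the shift along the world's x, y, z in units of 25 mm (1.0 is 25 mm), then the opening, from 0 (shut) to 1 (fully open). A call has 1 to 5 rows; each row is the pose to reach, as a shift and turn from the pose commanded when the call began; what a row does not reach only later rows make up. A row lasts 1/8 s, in which the tool goes at most 62.5 mm and 10.7 degrees, less where a joint would pass 70% of its speed; a pose out of reach is approached as far as the arm can. A call with a gripper value outside its range is refused whole. The fingers move at their own pace and stop on an object; FORCE is the grip in N (left out, the last holds). Time passes only in rows, so rows that repeat a pose let the fingers close. It gives the time, the measured TCP pose, the force and the opening at its end, in the units of the state.
- env.state(): the state, without advancing time (a new reading comes with each control period).
- grab_frame(name): name is "side" or "top" or "wrist"; returns the picture (400x640x3 uint8, red, green, blue); there is no depth.
- camera_params(name): a dict with "K" (3x3 intrinsics, pixels), "rvec" (rotation vector, rad) and "tvec" (3), from world to camera coordinates, as OpenCV has them. Camera axes: x right, y down, z forward; pixel columns grow to the right and rows downward; lengths in mm; the calibration is good to about 2 mm. A picture is of the moment at which its call begins: read the wrist's pose just before it. camera_params takes no time and is no camera call; for the wrist camera it gives the pose at the moment of the call.
- env.job_done(): hands the job in, once; it reports no verdict.
Trained networks look in the newest picture that a camera, given by its name, has taken for a name from the list of things; names that differ only in an ending like _2 or _b are one class to them, and where a whole thing is asked for, a point or a joint stands for the part that bears it (a point fixed in the world has none). Each returns a list of dicts, best first, with "conf" (0 to 1); they miss things now and then, are a little off and sometimes report something else, mostly with a low value. They report only what shows in the picture. A call takes as long as a camera call.
- spotter.look_for(query, camera): "box" ([left, top, width, height] in pixels, round what is visible of it).
- spotter.trace(query, camera): "region" (400x640 bool, what is visible of it) and "box" ([left, top, width, height] in pixels, round what is visible of it).
The state is a dict: "time_s": time; "qpos": joint angles; "qvel": joint speeds; "effort": joint torques, N m; "ee_pos": TCP position; "ee_rot": TCP orientation; "force": force on the tool from outside, world axes, zero at the start; "torque": the same for the moment, N m; "gripper_width": finger opening in mm.
Only numpy, scipy, OpenCV 4.12 (cv2) and the standard library are available. Lean on these libraries where they do the work, as an engineer would, in place of code of your own. Each camera call takes 0.05 s, during which the arm holds its last target. There are 200 camera calls.

## Working session

There is one attempt and no reset: what is moved stays moved. The work goes in short steps, Python scripts to look and compute and a shell command to move; the robot and the scene stay as the last step left them, time stands still between calls to the robot, and variables do not carry over. Pictures are saved under pics/ and viewed, about 8 in all and at most 12, crops included, and the job is handed in when it is done.

```bash
mkdir -p pics; cat > h.py <<'E'
import numpy as np,cv2
from workcell import env,grab_frame,camera_params,spotter
def cam(n):
    p=camera_params(n);K=np.array(p['K'],float);R=cv2.Rodrigues(np.array(p['rvec'],float))[0];t=np.array(p['tvec'],float).ravel();return K,R,t
def proj(n,P):
    K,R,t=cam(n);q=(np.atleast_2d(P)@R.T+t)@K.T;return q[:,:2]/q[:,2:]
def ray(n,uv,z):
    K,R,t=cam(n);d=R.T@np.linalg.inv(K)@np.array([*uv,1.]);c=-R.T@t;return c+d*(z-c[2])/d[2]
def save(n,f,im=None):
    im=grab_frame(n) if im is None else im;cv2.imwrite('pics/'+f,im[:,:,::-1]);return im
E
python3 - <<'E'
from h import *
a=save('top','t0.png');b=save('side','s0.png')
for c in('top','side'):
  K,R,t=cam(c);print(c,-R.T@t)
  for q in('edger','wheel','knob','collar'):
    r=spotter.look_for(q,c);print(q,[(x['box'],round(x['conf'],2)) for x in r[:2]])
cv2.imwrite('pics/b0.png',cv2.resize(np.vstack([a,b]),(480*1,600))[:,:,::-1])
print(env.state())
E
```

```text
top [ 471.72510648   68.36378808 1035.01239078]
edger [([265.6, 189.0, 124.4, 99.8], 0.7)]
wheel [([337.8, 215.4, 28.4, 55.3], 0.93)]
knob [([289.7, 212.9, 18.2, 27.5], 0.8)]
collar []
side [457.26337981 955.45321485 727.20504625]
edger [([290.5, 172.9, 88.6, 99.0], 0.66)]
wheel [([328.5, 174.8, 44.1, 37.2], 0.75)]
knob [([316.8, 197.3, 18.9, 18.2], 0.6)]
collar [([341.1, 188.0, 12.8, 13.2], 0.66)]
{'time_s': 0.5, 'qpos': array([ 7.34536511e+01,  1.83121120e+01,  8.96405668e+01,  6.50680768e-04,
        7.20431961e+01, -1.14409194e+00]), 'qvel': array([-0.00666729, -0.00219997, -0.07892348, -0.00389338,  0.06849982,
       -0.03502917]), 'effort': array([-5.29305507e-04, -4.11987913e+01, -2.32040852e+01,  7.27317715e-02,
        3.84522986e-02, -1.31978157e-05]), 'ee_pos': array([152.69705494, 554.36271602, 213.96316202]), 'ee_rot': array([ 1.79995863e+02, -5.36512454e-04,  1.64597542e+02]), 'force': array([ 0.06636346,  0.15068717, -0.18823022]), 'torque': array([-0.02168987, -0.02788456,  0.03159025]), 'gripper_width': 91.74931651709502}
```

View pics/t0.png

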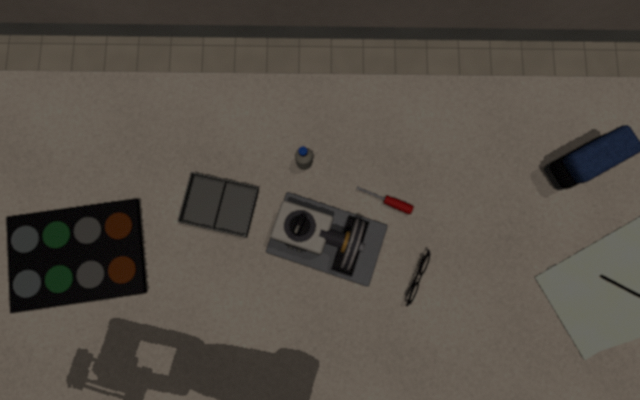

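View pics/s0.png

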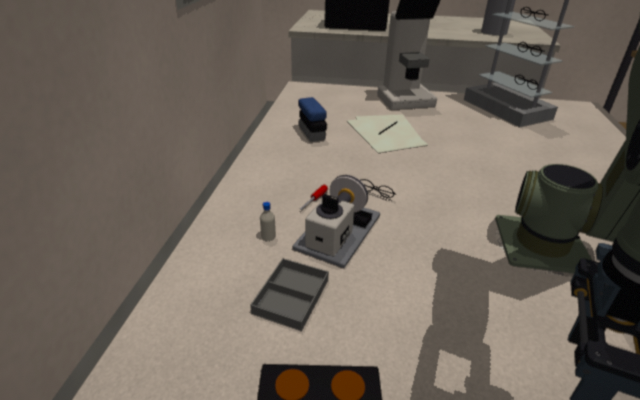

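```bash
cat >> h.py <<'E'
def E2W(p,P):
    c,s=np.cos(p[2]),np.sin(p[2]);P=np.atleast_2d(np.array(P,float));return np.c_[p[0]+c*P[:,0]-s*P[:,1],p[1]+s*P[:,0]+c*P[:,1],P[:,2]]
from scipy.optimize import least_squares
E
python3 - <<'E'
from h import *
C=[(75,125,16),(75,-125,16),(-75,-125,16),(-75,125,16)]
px=np.array([(288,194),(386,223),(370,284),(267,253)],float)
f=least_squares(lambda p:(proj('top',E2W([p[0],p[1],p[2]/100],C))-px).ravel(),[450,100,-20])
p=f.x.copy();p[2]/=100;print(p,f.fun.round(1))
kg=E2W(p,[(0,62,147)]);hub=E2W(p,[(0,-55,95)]);rt=E2W(p,[(0,-55,150)])
print('grip',kg,'rim',rt)
for c in('top','side'):print(c,proj(c,np.vstack([kg,rt,hub])).round(1))
im=grab_frame('top');q=cv2.resize(im[170:310,250:450],(800,560),interpolation=3)
def dr(P,col):
  for u in proj('top',E2W(p,P)):cv2.circle(q,tuple(int(v) for v in ((u-[250,170])*4+2)),3,col,-1)
dr(C,(255,0,0));a=np.linspace(0,6.28,24)
dr(np.c_[55*np.cos(a),0*a-55,95+55*np.sin(a)],(0,255,0));dr([(0,62,147),(21,62,154),(-21,62,154)],(255,0,255));dr([(42,0,110),(42,115,110),(-42,0,110),(-42,115,110)],(0,255,255))
save('x','t1.png',q)
E
```

```text
[ 5.40991864e+02  4.47141042e+01 -2.86506497e-01] [-2.4 -2.2  2.6 -0.4  1.   1.7 -1.2  0.7]
grip [[558.51324165 104.18679824 147.        ]] rim [[525.44870709  -8.04393086 150.        ]]
top [[299.7 224.7]
 [355.6 241.4]
 [353.4 243. ]]
side [[329.7 198. ]
 [348.  175. ]
 [346.9 192.3]]
```

View pics/t1.png

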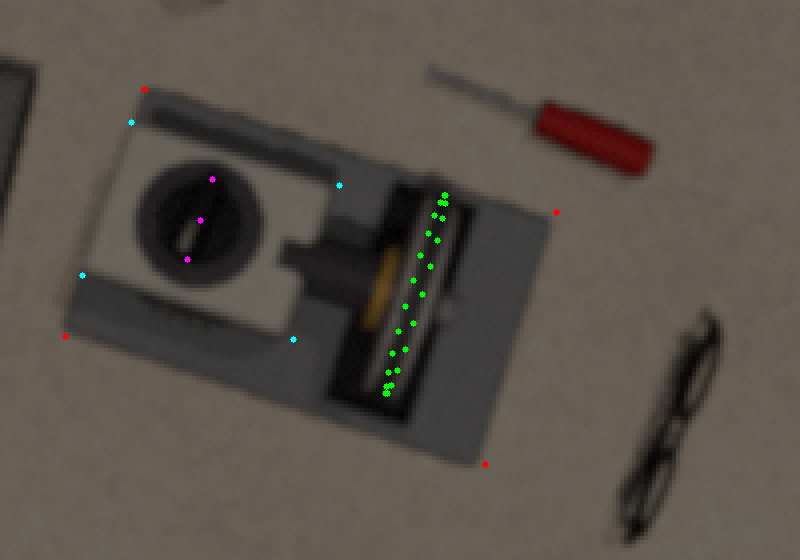

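t1: the fit lies on the plate, knob bar and wheel to within about 3 mm (knob about (195,225), wheel (410,290) in the crop). I'll go above it and look from near with the wrist camera.

```bash
python3 -m jog '0 0 0 2 -2 1 1; 0 0 0 4 -4 2 1; 0 0 0 6 -6 2 1; 0 0 0 7.5 -8 2 1; 0 0 0 8 -10 2 1'; python3 -m jog '0 0 0 1.6 -2 0 1; 0 0 0 3.2 -4 0 1; 0 0 0 4.8 -6 0 1; 0 0 0 6.4 -8 0 1; 0 0 0 7.5 -10 0 1' ; python3 -m jog '0 0 0 0 0 0 1;0 0 0 0 0 0 1;0 0 0 0 0 0 1'
python3 - <<'E'
from h import *
s=env.state();print(s['time_s'],s['ee_pos'],s['ee_rot'],s['qpos'].round(1),s['force'])
im=save('wrist','w0.png')
for q in('wheel','knob','collar','edger'):
    r=spotter.look_for(q,'wrist');print(q,[(x['box'],round(x['conf'],2)) for x in r[:2]])
p=[540.99,44.7,-.2865]
print(proj('wrist',E2W(p,[(0,62,154),(21,62,154),(-21,62,154),(0,-55,150),(0,-64,150),(0,-46,150),(42,0,110),(42,115,110),(-42,0,110),(-42,115,110),(75,-125,16),(-75,-125,16),(75,125,16),(-75,125,16)])).round(0).tolist())
E
```

```text
time_s: 1.18
ee_pos: [346.8, 320.3, 264.0]
ee_rot: [179.9, 0.1, 164.6]
force: [0.1, -0.2, 0.0]
gripper_width: 91.3
time_s: 1.8
ee_pos: [533.7, 70.5, 263.8]
ee_rot: [180.0, 0.0, 164.6]
force: [0.4, 0.8, -0.1]
gripper_width: 91.5
time_s: 2.17
ee_pos: [531.6, 73.5, 263.9]
ee_rot: [180.0, -0.0, 164.7]
force: [-0.1, -0.2, -0.4]
gripper_width: 90.9
2.175 [531.5982633   73.49093018 263.92292546] [ 1.79972998e+02 -1.02855523e-02  1.64702567e+02] [  6.6  13.2  89.6   0.   77.2 -68.1] [-0.12753429 -0.22807167 -0.43803408]
wheel [([232.1, 150.8, 42.9, 94.7], 0.75)]
knob [([339.0, 189.4, 39.4, 51.5], 0.75), ([221.1, 132.4, 181.6, 113.6], 0.73)]
collar [([266.1, 179.5, 8.9, 39.5], 0.66), ([235.7, 154.5, 39.9, 87.2], 0.2)]
edger [([221.9, 131.4, 182.7, 112.3], 0.86)]
[[359.0, 218.0], [358.0, 238.0], [360.0, 198.0], [244.0, 215.0], [235.0, 215.0], [253.0, 215.0], [301.0, 240.0], [397.0, 242.0], [301.0, 169.0], [404.0, 171.0], [223.0, 236.0], [216.0, 135.0], [387.0, 239.0], [395.0, 138.0]]
```

View pics/w0.png

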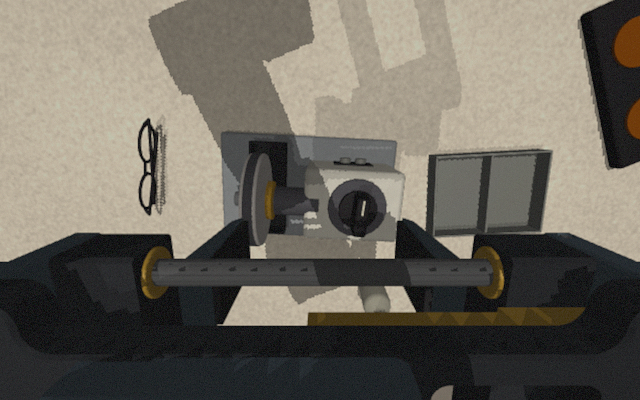

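w0: knob bar at about (358,213), wheel at columns 243–272, plate corner at (223,133), and the prediction is within about 5 px. I'll refine the fit with both views.

```bash
python3 - <<'E'
from h import *
C=[(75,125,16),(75,-125,16),(-75,-125,16),(-75,125,16)]
pt=np.array([(287,193.5),(387.5,223),(369,286),(267,253.5)])
W=[(-75,-125,16),(-75,125,16),(-42.5,0,110),(-42.5,115,110),(42.5,115,110)]
pw=np.array([(222.5,132.5),(397,140),(307,167.5),(404,171),(400,242)])
def fit(ws,wt):
  f=least_squares(lambda p:np.r_[wt*(proj('top',E2W([p[0],p[1],p[2]/100],C))-pt).ravel(),ws*(proj('wrist',E2W([p[0],p[1],p[2]/100],W))-pw).ravel()],[541,45,-28])
  p=f.x.copy();p[2]/=100;print(p,f.fun.round(1));return p
fit(1,0);p=fit(1,1)
print(E2W(p,[(0,62,147),(0,-55,150)]))
im=grab_frame('wrist');q=cv2.resize(im[120:260,210:410],(800,560),interpolation=3)
def dr(P,col):
  for u in proj('wrist',E2W(p,P)):cv2.circle(q,tuple(int(v) for v in ((u-[210,120])*4+2)),2,col,-1)
a=np.linspace(0,6.28,40)
for y in(-64,-46):dr(np.c_[55*np.cos(a),0*a+y,95+55*np.sin(a)],(0,255,0))
dr(C,(255,0,0));dr([(0,62,154),(21,62,154),(-21,62,154)],(255,0,255));dr(W,(0,255,255))
save('x','w1.png',q)
E
```

```text
[ 5.40729625e+02  4.88963018e+01 -3.05838276e-01] [-0.  -0.  -0.   0.  -0.   0.  -0.  -0.  -3.  -0.2  1.3 -0.8 -2.2  0.3
  3.7  0.6 -0.2  0.6]
[ 5.40666993e+02  4.82109986e+01 -3.03094315e-01] [-2.1 -2.3 -0.2  0.7 -0.3  0.5 -2.9 -0.7 -3.6  0.1  0.7 -1.  -2.9  0.4
  3.   0.4 -0.7  0.5]
[[559.17243635 107.38488267 147.        ]
 [524.25087313  -4.281963   150.        ]]
```

View pics/w1.png

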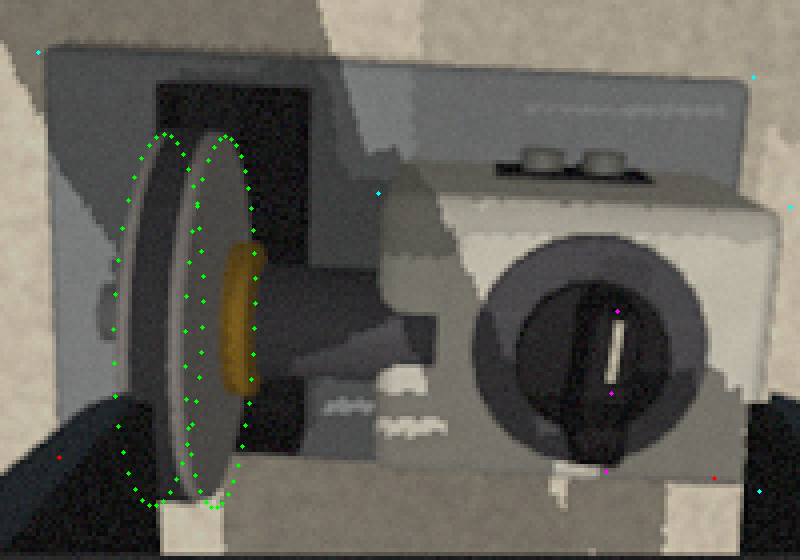

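w1: the wheel outline matches to about 1 mm (rim 118–185 in the crop), and the knob is 2–3 mm off at worst. Next I straddle the rim with half-open jaws.

```bash
python3 -m jog '0 0 -0.42 -0.28 -2 0 0.5; 0 0 -0.42 -0.28 -3.1 0 0.5;0 0 -0.42 -0.28 -3.1 -1.5 0.5;0 0 -0.42 -0.28 -3.1 -3 0.5;0 0 -0.42 -0.28 -3.1 -3.4 0.5' 10; python3 -m jog '0 0 0 0 0 -0.6 0.5;0 0 0 0 0 -1.2 0.5;0 0 0 0 0 -1.8 0.5;0 0 0 0 0 -1.8 0.5;0 0 0 0 0 -1.8 0.5'
python3 - <<'E'
from h import *
s=env.state();print(s['ee_pos'],s['ee_rot'],s['force'])
im=save('wrist','w2.png')
E
```

```text
time_s: 3.1
ee_pos: [523.8, -5.2, 176.8]
ee_rot: [-179.9, -0.2, 162.5]
force: [0.1, 0.4, -0.2]
gripper_width: 46.5
time_s: 3.72
ee_pos: [525.7, -5.3, 134.1]
ee_rot: [180.0, 0.0, 162.5]
force: [-0.0, -0.2, 0.3]
gripper_width: 45.4
[525.68830129  -5.28230183 134.0975523 ] [1.79980929e+02 4.68470291e-02 1.62499865e+02] [-0.02096403 -0.16613131  0.27341467]
```

View pics/w2.png

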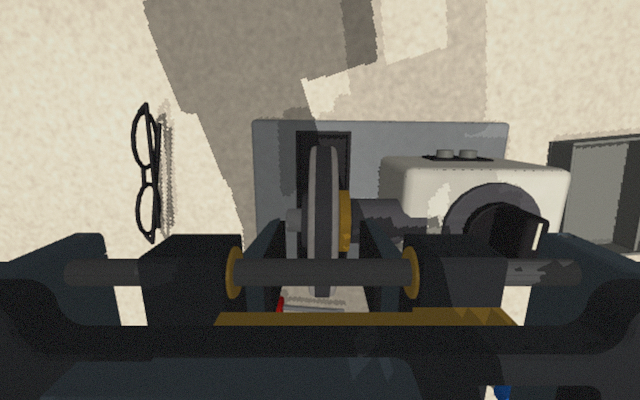

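w2: the fingers straddle the rim, which is at about (322,290), nearly centred. I'll narrow the jaws, raise a little, then feel towards the housing.

```bash
python3 -m jog '0 0 0 0 0 0.18 0.36;0 0 0 0 0 0.36 0.36;0 0 0 0 0 0.36 0.36;0 0 0 0 0 0.36 0.36' 10; python3 -m jog '0 0 0 0.02 0.06 0 0.36;0 0 0 0.04 0.12 0 0.36;0 0 0 0.06 0.19 0 0.36;0 0 0 0.06 0.19 0 0.36'; python3 -m jog '0 0 0 0.01 0.04 0 0.36;0 0 0 0.02 0.06 0 0.36;0 0 0 0.025 0.08 0 0.36'
```

```text
time_s: 4.28
ee_pos: [525.3, -5.3, 142.9]
ee_rot: [180.0, 0.0, 162.5]
force: [0.7, 0.5, -1.0]
gripper_width: 32.9
time_s: 4.78
ee_pos: [526.8, -0.4, 142.7]
ee_rot: [180.0, -0.0, 162.5]
force: [0.3, -0.4, 0.5]
gripper_width: 32.6
time_s: 5.15
ee_pos: [527.4, 1.5, 142.8]
ee_rot: [180.0, -0.0, 162.5]
force: [0.2, -0.2, -0.3]
gripper_width: 32.5
```

```bash
python3 -m jog '0 0 0 0.006 0.02 0 0.36;0 0 0 0.012 0.04 0 0.36;0 0 0 0.025 0.08 0 0.36;0 0 0 0.025 0.08 0 0.36';python3 -m jog '0 0 0 0.006 0.02 0 0.36;0 0 0 0.012 0.04 0 0.36;0 0 0 0.012 0.04 0 0.36';python3 -m jog '0 0 0 0.006 0.02 0 0.36;0 0 0 0.012 0.04 0 0.36;0 0 0 0.012 0.04 0 0.36'
```

```text
time_s: 5.65
ee_pos: [528.1, 3.5, 142.8]
ee_rot: [180.0, 0.0, 162.5]
force: [-0.7, -0.9, -0.2]
gripper_width: 33.3
time_s: 6.02
ee_pos: [528.3, 4.4, 142.8]
ee_rot: [-180.0, 0.0, 162.5]
force: [-0.8, -0.2, -0.3]
gripper_width: 33.0
time_s: 6.4
ee_pos: [528.6, 5.2, 142.8]
ee_rot: [-180.0, 0.0, 162.5]
force: [-0.7, -2.9, 1.6]
gripper_width: 32.8
```

```bash
for i in 1; do python3 -m jog '0 0 0 0.006 0.02 0 0.36;0 0 0 0.006 0.02 0 0.36;0 0 0 0.006 0.02 0 0.36'; done; python3 -c "
from h import *
s=env.state();print(s['ee_pos'],s['force'])"
python3 -m jog '0 0 0 0.003 0.01 0 0.36;0 0 0 0.003 0.01 0 0.36;0 0 0 0.003 0.01 0 0.36'; python3 -c "
from h import *
s=env.state();print(s['ee_pos'],s['force'])"
```

```text
time_s: 6.78
ee_pos: [528.8, 5.7, 142.9]
ee_rot: [-180.0, 0.0, 162.5]
force: [-0.9, -3.5, 3.6]
gripper_width: 33.1
[528.8117647    5.72913562 142.87436706] [-0.92614424 -3.5043947   3.57356898]
time_s: 7.15
ee_pos: [528.9, 6.0, 142.9]
ee_rot: [-180.0, 0.0, 162.5]
force: [-0.7, -5.8, 3.7]
gripper_width: 32.6
[528.91812026   6.04678755 142.87815444] [-0.71365901 -5.81219501  3.66335931]
```

```bash
python3 -m jog '0 0 0 -0.06 -0.2 0 0.36;0 0 0 -0.12 -0.4 0 0.36;0 0 0 -0.16 -0.52 0 0.36;0 0 0 -0.16 -0.52 0 0.36'; python3 -m jog '0 0 0 -0.012 -0.04 0 0.36;0 0 0 -0.025 -0.08 0 0.36;0 0 0 -0.025 -0.08 0 0.36'; python3 -m jog '0 0 0 -0.012 -0.04 0 0.36;0 0 0 -0.025 -0.08 0 0.36;0 0 0 -0.025 -0.08 0 0.36'
```

```text
time_s: 7.65
ee_pos: [524.7, -6.8, 142.6]
ee_rot: [180.0, -0.0, 162.5]
force: [0.5, 0.6, 0.4]
gripper_width: 32.7
time_s: 8.02
ee_pos: [524.2, -8.8, 142.8]
ee_rot: [180.0, -0.0, 162.5]
force: [0.1, -0.8, 0.1]
gripper_width: 32.9
time_s: 8.4
ee_pos: [523.7, -10.8, 142.8]
ee_rot: [180.0, 0.0, 162.5]
force: [0.4, 0.3, 0.2]
gripper_width: 32.8
```

```bash
python3 -m jog '0 0 0 -0.012 -0.04 0 0.36;0 0 0 -0.012 -0.04 0 0.36;0 0 0 -0.012 -0.04 0 0.36'; python3 -m jog '0 0 0 -0.012 -0.04 0 0.36;0 0 0 -0.012 -0.04 0 0.36;0 0 0 -0.012 -0.04 0 0.36'
```

```text
time_s: 8.78
ee_pos: [523.3, -11.8, 142.7]
ee_rot: [180.0, 0.0, 162.5]
force: [-0.2, -0.7, 1.0]
gripper_width: 32.8
time_s: 9.15
ee_pos: [523.0, -12.8, 142.7]
ee_rot: [180.0, -0.0, 162.5]
force: [0.5, 1.0, -0.1]
gripper_width: 33.3
```

```bash
python3 -m jog '0 0 0 -0.012 -0.04 0 0.36;0 0 0 -0.012 -0.04 0 0.36;0 0 0 -0.012 -0.04 0 0.36'; python3 -m jog '0 0 0 -0.012 -0.04 0 0.36;0 0 0 -0.012 -0.04 0 0.36;0 0 0 -0.012 -0.04 0 0.36'
```

```text
time_s: 9.52
ee_pos: [522.7, -13.8, 142.7]
ee_rot: [180.0, -0.0, 162.5]
force: [-0.0, -0.2, 0.5]
gripper_width: 32.6
time_s: 9.9
ee_pos: [522.4, -14.7, 142.8]
ee_rot: [180.0, 0.0, 162.5]
force: [-0.8, 1.4, 0.5]
gripper_width: 33.1
```

```bash
python3 -m jog '0 0 0 -0.006 -0.02 0 0.36;0 0 0 -0.006 -0.02 0 0.36;0 0 0 -0.006 -0.02 0 0.36'; python3 -m jog '0 0 0 -0.006 -0.02 0 0.36;0 0 0 -0.006 -0.02 0 0.36;0 0 0 -0.006 -0.02 0 0.36'; python3 -m jog '0 0 0 -0.006 -0.02 0 0.36;0 0 0 -0.006 -0.02 0 0.36;0 0 0 -0.006 -0.02 0 0.36'
```

```text
time_s: 10.28
ee_pos: [522.3, -15.1, 142.8]
ee_rot: [180.0, 0.0, 162.5]
force: [-0.2, 2.3, 1.8]
gripper_width: 32.9
time_s: 10.65
ee_pos: [522.3, -15.6, 142.9]
ee_rot: [180.0, 0.0, 162.5]
force: [1.1, 3.7, 2.0]
gripper_width: 32.6
time_s: 11.02
ee_pos: [522.1, -16.1, 142.9]
ee_rot: [180.0, 0.0, 162.5]
force: [1.4, 5.1, 2.9]
gripper_width: 32.8
```

Both stops are felt, at y≈+4.3 and −14.3 (zero-force points), which gives a play of about 0.046 rad. That means a turn of about 0.65 rad. I'll nudge the wheel upright, then go to the knob.

```bash
python3 -m jog '0 0 0 0.08 0.25 0 0.36;0 0 0 0.15 0.5 0 0.36;0 0 0 0.2 0.64 0 0.36;0 0 0 0.228 0.726 0 0.36;0 0 0 0.228 0.726 0 0.36'; python3 -m jog '0 0 0 -0.085 -0.284 0 0.36;0 0 0 -0.085 -0.284 0 0.36;0 0 0 -0.085 -0.284 0.75 0.36;0 0 0 -0.085 -0.284 1.5 0.36;0 0 0 -0.085 -0.284 1.6 0.36'; python3 -m jog '0 0 -0.5 0.4 1.2 0 0.5;0 0 -0.9 0.8 2.4 0 0.55;0 0 -0.9 1.2 3.6 0 0.55;0 0 -0.9 1.35 4.47 0 0.55;0 0 -0.9 1.35 4.47 0 0.55' 25
python3 - <<'E'
from h import *
s=env.state();print(s['ee_pos'],s['ee_rot'])
save('wrist','w3.png')
E
```

```text
time_s: 11.65
ee_pos: [527.6, 1.9, 142.6]
ee_rot: [-180.0, -0.0, 162.5]
force: [0.8, 0.3, -0.7]
gripper_width: 32.7
time_s: 12.28
ee_pos: [526.3, -5.4, 183.9]
ee_rot: [179.9, 0.2, 162.5]
force: [0.3, -0.8, -0.7]
gripper_width: 33.0
time_s: 12.9
ee_pos: [559.0, 107.4, 182.1]
ee_rot: [-180.0, -0.1, 158.1]
force: [-0.1, -0.2, -0.2]
gripper_width: 50.1
[558.96640497 107.38689931 182.10527439] [-1.79959614e+02 -5.28380118e-02  1.58117031e+02]
```

View pics/w3.png

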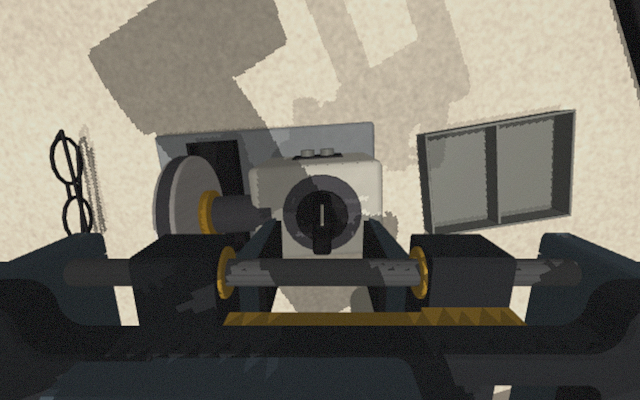

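w3: the knob bar (white mark at (322,215)) is centred between the fingers and lines up with them. I go down and pinch.

```bash
python3 -m jog '0 0 0 0 0 -0.8 0.55;0 0 0 0 0 -1.6 0.55;0 0 0 0 0 -2.14 0.55;0 0 0 0 0 -2.14 0.55'; python3 -m jog '0 0 0 0 0 0 0.16;0 0 0 0 0 0 0.1;0 0 0 0 0 0 0.05;0 0 0 0 0 0 0.05;0 0 0 0 0 0 0.05' 15;python3 -m jog '0 0 0 0 0 0 0.05;0 0 0 0 0 0 0.05' 25
```

```text
time_s: 13.45
ee_pos: [558.5, 105.7, 128.4]
ee_rot: [-179.9, -0.1, 158.0]
force: [1.1, -0.1, 0.3]
gripper_width: 50.0
time_s: 14.08
ee_pos: [559.5, 106.8, 129.6]
ee_rot: [180.0, 0.0, 158.0]
force: [-0.3, 1.2, 2.0]
gripper_width: 14.0
time_s: 14.32
ee_pos: [559.5, 106.7, 129.5]
ee_rot: [180.0, 0.0, 158.0]
force: [-0.4, 0.7, 2.7]
gripper_width: 13.5
```

```bash
python3 -m jog '0 0 -1.6 0 0 0 0.05;0 0 -3.2 0 0 0 0.05;0 0 -4.8 0 0 0 0.05;0 0 -6.4 0 0 0 0.05;0 0 -7.4 0 0 0 0.05';python3 -m jog '0 0 0 0 0 0 0.05;0 0 0 0 0 0 0.05'; python3 -c "
from h import *
s=env.state();print(s['ee_rot'],s['torque'],s['force'])"; python3 -m jog '0 0 0 0 0 0 0.5;0 0 0 0 0 0 0.55;0 0 0 0 0 0 0.55'; python3 -m jog '0 0 0 0 0 0.8 0.55;0 0 0 0 0 1.6 0.55;0 0 0 0 0 2.2 0.55;0 0 0 0 0 2.2 0.55'
python3 - <<'E'
from h import *
s=env.state();print(s['ee_pos'],s['ee_rot'])
save('wrist','w4.png')
E
```

```text
time_s: 14.95
ee_pos: [559.2, 106.4, 129.6]
ee_rot: [-180.0, 0.0, 120.8]
force: [-0.9, 1.3, 3.7]
gripper_width: 13.9
time_s: 15.2
ee_pos: [559.2, 106.4, 129.5]
ee_rot: [180.0, 0.0, 121.0]
force: [-1.2, 0.8, 4.7]
gripper_width: 13.9
[1.79998498e+02 4.73318001e-04 1.21048214e+02] [-0.03746579  0.26469637 -0.07798089] [-1.15460814  0.83224799  4.7166056 ]
time_s: 15.58
ee_pos: [559.2, 106.5, 128.9]
ee_rot: [-180.0, -0.0, 121.0]
force: [0.6, -0.4, -0.4]
gripper_width: 41.1
time_s: 16.08
ee_pos: [560.0, 106.6, 185.3]
ee_rot: [179.9, 0.1, 121.0]
force: [0.4, -0.7, -0.4]
gripper_width: 49.9
[559.95105705 106.63720809 185.2892353 ] [1.79864548e+02 5.22022235e-02 1.21003301e+02]
```

View pics/w4.png

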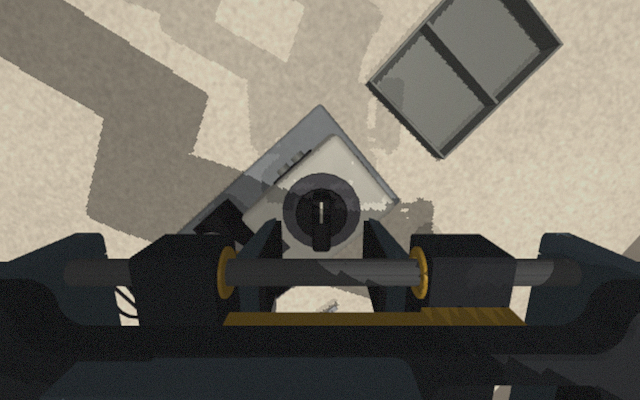

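w4: the knob bar stayed aligned with the jaws after a 37° turn. Now I return to the rim, jaws opened as before, to test it.

```bash
python3 -m jog '0 0 2 0 0 0 0.4;0 0 4 -0.4 -1.4 0 0.36;0 0 6 -0.8 -2.8 0 0.36;0 0 8 -1.2 -3.9 0 0.36;0 0 8.3 -1.38 -4.46 0 0.36';python3 -m jog '0 0 0 0 0 0 0.36;0 0 0 0 0 -0.8 0.36;0 0 0 0 0 -1.5 0.36;0 0 0 0 0 -1.7 0.36;0 0 0 0 0 -1.7 0.36' 10
```

```text
time_s: 16.75
ee_pos: [523.5, -6.2, 183.2]
ee_rot: [-180.0, -0.1, 162.5]
force: [-0.2, 0.5, -0.4]
gripper_width: 32.9
time_s: 17.38
ee_pos: [524.8, -4.5, 141.5]
ee_rot: [180.0, -0.0, 162.5]
force: [0.3, 0.2, 0.0]
gripper_width: 33.0
```

```bash
cat > r.py <<'E'
from h import *
s=env.state();d=np.array([.301,.954]);print('   s=%.2f F=%.2f z=%.1f w=%.1f fz=%.1f'%(s['ee_pos'][:2]@d-153.4,s['force'][:2]@d,s['ee_pos'][2],s['gripper_width'],s['force'][2]))
E
python3 -m jog '0 0 0 0.03 0.1 0.05 0.36;0 0 0 0.06 0.21 0.05 0.36;0 0 0 0.06 0.21 0.05 0.36;0 0 0 0.06 0.21 0.05 0.36' >/dev/null; python3 r.py;  python3 -m jog '0 0 0 0.012 0.04 0 0.36;0 0 0 0.012 0.04 0 0.36;0 0 0 0.012 0.04 0 0.36'>/dev/null; python3 r.py;  python3 -m jog '0 0 0 0.006 0.02 0 0.36;0 0 0 0.006 0.02 0 0.36;0 0 0 0.006 0.02 0 0.36'>/dev/null; python3 r.py
```

```text
s=5.32 F=-0.33 z=143.1 w=32.7 fz=0.3
   s=6.26 F=-0.48 z=143.0 w=33.2 fz=-0.2
   s=6.85 F=0.19 z=143.0 w=32.6 fz=0.5
```

```bash
python3 -m jog '0 0 0 0.006 0.02 0 0.36;0 0 0 0.006 0.02 0 0.36;0 0 0 0.006 0.02 0 0.36'>/dev/null; python3 r.py;  python3 -m jog '0 0 0 0.006 0.02 0 0.36;0 0 0 0.006 0.02 0 0.36;0 0 0 0.006 0.02 0 0.36'>/dev/null; python3 r.py
```

```text
s=7.28 F=-1.07 z=143.0 w=32.8 fz=0.7
   s=7.61 F=-2.27 z=143.0 w=32.6 fz=0.9
```

```bash
for i in 1 2; do :; done; python3 -m jog '0 0 0 0.003 0.01 0 0.36;0 0 0 0.003 0.01 0 0.36;0 0 0 0.003 0.01 0 0.36'>/dev/null; python3 r.py;  python3 -m jog '0 0 0 0.003 0.01 0 0.36;0 0 0 0.003 0.01 0 0.36;0 0 0 0.003 0.01 0 0.36'>/dev/null; python3 r.py; python3 -m jog '0 0 0 0.003 0.01 0 0.36;0 0 0 0.003 0.01 0 0.36;0 0 0 0.003 0.01 0 0.36'>/dev/null; python3 r.py
```

```text
s=7.93 F=-2.59 z=143.0 w=33.1 fz=1.3
   s=8.27 F=-3.39 z=143.1 w=32.6 fz=1.5
   s=8.53 F=-4.76 z=143.1 w=32.6 fz=2.5
```

```bash
python3 -m jog '0 0 0 -0.06 -0.2 0 0.36;0 0 0 -0.12 -0.4 0 0.36;0 0 0 -0.17 -0.53 0 0.36;0 0 0 -0.17 -0.53 0 0.36;0 0 0 -0.17 -0.53 0 0.36'>/dev/null; python3 r.py;python3 -m jog '0 0 0 -0.006 -0.02 0 0.36;0 0 0 -0.012 -0.04 0 0.36;0 0 0 -0.012 -0.04 0 0.36'>/dev/null; python3 r.py;  python3 -m jog '0 0 0 -0.006 -0.02 0 0.36;0 0 0 -0.006 -0.02 0 0.36;0 0 0 -0.006 -0.02 0 0.36'>/dev/null; python3 r.py
```

```text
s=-5.13 F=0.28 z=143.0 w=32.7 fz=0.5
   s=-6.28 F=0.35 z=143.0 w=32.7 fz=0.1
   s=-6.82 F=0.45 z=143.0 w=32.5 fz=0.5
```

```bash
 python3 -m jog '0 0 0 -0.006 -0.02 0 0.36;0 0 0 -0.006 -0.02 0 0.36;0 0 0 -0.006 -0.02 0 0.36'>/dev/null; python3 r.py;  python3 -m jog '0 0 0 -0.006 -0.02 0 0.36;0 0 0 -0.006 -0.02 0 0.36;0 0 0 -0.006 -0.02 0 0.36'>/dev/null; python3 r.py;  python3 -m jog '0 0 0 -0.006 -0.02 0 0.36;0 0 0 -0.006 -0.02 0 0.36;0 0 0 -0.006 -0.02 0 0.36'>/dev/null; python3 r.py
```

```text
s=-7.36 F=-0.18 z=143.0 w=32.5 fz=0.2
   s=-7.63 F=0.79 z=143.0 w=32.4 fz=-0.6
   s=-8.06 F=4.75 z=143.1 w=33.1 fz=0.4
```

```bash
 for i in 1 2 3; do python3 -m jog '0 0 0 0 0 0 0.36'>/dev/null; python3 r.py; done; python3 -m jog '0 0 0 -0.003 -0.01 0 0.36;0 0 0 -0.003 -0.01 0 0.36'>/dev/null; python3 r.py;python3 -m jog '0 0 0 0 0 0 0.36'>/dev/null; python3 r.py;
```

```text
s=-8.11 F=3.24 z=143.1 w=32.8 fz=0.0
   s=-8.17 F=3.50 z=143.1 w=33.1 fz=1.6
   s=-8.22 F=3.58 z=143.1 w=32.6 fz=0.9
   s=-8.49 F=4.84 z=143.1 w=32.8 fz=1.8
   s=-8.49 F=4.86 z=143.1 w=32.7 fz=2.3
```

```bash
cat > a.py <<'E'
from h import *
d=np.array([.301,.954]);L=[]
for i in range(9):
    grab_frame('top');s=env.state();L.append((s['ee_pos'][:2]@d-153.4,s['force'][:2]@d,s['gripper_width'],s['force'][2]))
print('t=%.1f'%s['time_s'],'s,F,w,fz',np.mean(L,0).round(2),'sd',np.std(L,0).round(2))
E
python3 a.py;for j in 1; do python3 -m jog '0 0 0 -0.006 -0.02 0 0.36;0 0 0 -0.006 -0.02 0 0.36'>/dev/null; done; python3 a.py; python3 -m jog '0 0 0 0.012 0.04 0 0.36;0 0 0 0.012 0.04 0 0.36'>/dev/null; python3 a.py; python3 -m jog '0 0 0 0.006 0.02 0 0.36;0 0 0 0.006 0.02 0 0.36'>/dev/null; python3 a.py; python3 -m jog '0 0 0 0.006 0.02 0 0.36;0 0 0 0.006 0.02 0 0.36'>/dev/null; python3 a.py
```

```text
t=24.2 s,F,w,fz [-8.55  4.57 32.94  1.84] sd [0.02 0.45 0.26 0.53]
t=24.9 s,F,w,fz [-8.94  5.57 32.83  2.66] sd [0.01 0.37 0.2  0.37]
t=25.6 s,F,w,fz [-8.27  3.65 32.84  2.2 ] sd [0.01 0.49 0.21 0.44]
t=26.3 s,F,w,fz [-7.82  1.87 32.89  0.62] sd [0.03 0.55 0.21 0.53]
t=27.0 s,F,w,fz [-7.29 -0.   32.66 -0.05] sd [0.1  0.47 0.14 0.49]
```

Slope is about 3.9 N/mm up to about 4 N, then about 2.7 N/mm. The play is gone, but the nip looks light, around 0.1–0.15 rad past the point where play vanishes. I'll add about 0.08 rad.

```bash
python3 -m jog '0 0 0 0.04 0.14 0 0.36;0 0 0 0.088 0.279 0 0.36;0 0 0 0.088 0.279 0.8 0.36;0 0 0 0.088 0.279 1.6 0.4;0 0 0 0.088 0.279 1.7 0.5'; python3 -m jog '0 0 -2 0.4 1.2 0 0.55;0 0 -4 0.8 2.4 0 0.55;0 0 -6 1.2 3.6 0 0.55;0 0 -8 1.36 4.46 0 0.55;0 0 -8.3 1.36 4.46 0 0.55';python3 -m jog '0 0 0 0 0 0 0.55;0 0 0 0 0 0 0.55' 25; python3 -c "
from h import *
s=env.state();print(s['ee_pos'],s['ee_rot'])"
```

```text
time_s: 27.62
ee_pos: [525.6, -4.3, 186.7]
ee_rot: [179.9, 0.2, 162.5]
force: [0.0, -0.6, -0.9]
gripper_width: 43.8
time_s: 28.25
ee_pos: [558.4, 108.2, 184.4]
ee_rot: [-179.9, -0.0, 121.1]
force: [-0.4, -0.2, -0.3]
gripper_width: 50.3
time_s: 28.5
ee_pos: [558.4, 106.2, 185.3]
ee_rot: [-180.0, 0.0, 121.0]
force: [0.1, -0.4, 0.0]
gripper_width: 50.2
[558.38163929 106.16145328 185.32593134] [-1.79972388e+02  2.88446639e-03  1.21009921e+02]
```

```bash
python3 -m jog '0 0 0 0.03 0.01 -0.8 0.55;0 0 0 0.03 0.01 -1.6 0.55;0 0 0 0.03 0.01 -2.23 0.55;0 0 0 0.03 0.01 -2.23 0.55'; python3 -m jog '0 0 0 0 0 0 0.16;0 0 0 0 0 0 0.1;0 0 0 0 0 0 0.05;0 0 0 0 0 0 0.05;0 0 0 0 0 0 0.05' 15;python3 -m jog '0 0 0 0 0 0 0.05;0 0 0 0 0 0 0.05' 25; python3 -m jog '0 0 -0.5 0 0 0 0.05;0 0 -0.95 0 0 0 0.05;0 0 -0.95 0 0 0 0.05;0 0 -0.95 0 0 0 0.05'; python3 -m jog '0 0 0 0 0 0 0.5;0 0 0 0 0 0 0.55;0 0 0 0 0 0 0.55'; python3 -m jog '0 0 0 0 0 0.8 0.55;0 0 0 0 0 1.6 0.55;0 0 0 0 0 2.2 0.55;0 0 0 0 0 2.2 0.55'
```

```text
time_s: 29.0
ee_pos: [558.6, 106.7, 128.6]
ee_rot: [-179.9, -0.1, 121.0]
force: [0.5, -0.0, -0.4]
gripper_width: 50.0
time_s: 29.62
ee_pos: [559.0, 106.9, 130.1]
ee_rot: [-179.9, 0.0, 121.0]
force: [-3.2, -2.2, 4.0]
gripper_width: 14.2
time_s: 29.88
ee_pos: [559.0, 106.9, 130.0]
ee_rot: [-179.9, 0.0, 121.0]
force: [-4.4, -1.8, 5.4]
gripper_width: 14.0
time_s: 30.38
ee_pos: [559.0, 106.9, 130.1]
ee_rot: [-179.9, 0.0, 116.2]
force: [-3.7, -2.5, 5.2]
gripper_width: 14.0
time_s: 30.75
ee_pos: [559.7, 107.4, 129.5]
ee_rot: [180.0, -0.0, 116.3]
force: [-0.3, 0.7, -0.3]
gripper_width: 41.0
time_s: 31.25
ee_pos: [560.2, 107.4, 185.8]
ee_rot: [179.9, 0.0, 116.2]
force: [-1.4, 0.0, -0.1]
gripper_width: 50.1
```

Back to the rim for the final press. Yaw needs +46.3° (9.25 units).

```bash
python3 -m jog '0 0 2 0 0 0 0.4;0 0 4 -0.4 -1.4 0 0.36;0 0 6 -0.8 -2.8 0 0.36;0 0 8 -1.2 -3.9 0 0.36;0 0 9.25 -1.38 -4.48 0 0.36';python3 -m jog '0 0 0 0 0 0 0.36;0 0 0 0 0 -0.8 0.36;0 0 0 0 0 -1.5 0.36;0 0 0 0 0 -1.7 0.36;0 0 0 0 0 -1.7 0.36' 10; python3 r.py
```

```text
time_s: 31.88
ee_pos: [523.8, -6.0, 183.8]
ee_rot: [-180.0, -0.1, 162.7]
force: [0.3, -0.2, -0.4]
gripper_width: 32.7
time_s: 32.5
ee_pos: [525.0, -4.3, 142.0]
ee_rot: [180.0, -0.0, 162.5]
force: [-0.3, 0.0, 0.0]
gripper_width: 32.5
   s=0.57 F=-0.07 z=142.0 w=32.5 fz=0.0
```

```bash
python3 -m jog '0 0 0 0.04 0.12 0.04 0.36;0 0 0 0.075 0.24 0.04 0.36;0 0 0 0.075 0.24 0.04 0.36' >/dev/null; python3 a.py
python3 -m jog '0 0 0 0.009 0.03 0 0.36;0 0 0 0.009 0.03 0 0.36' >/dev/null; python3 a.py
python3 -m jog '0 0 0 0.006 0.02 0 0.36;0 0 0 0.006 0.02 0 0.36' >/dev/null; python3 a.py
```

```text
t=33.3 s,F,w,fz [ 6.350e+00  2.000e-02  3.281e+01 -1.300e-01] sd [0.09 0.51 0.23 0.56]
t=34.0 s,F,w,fz [ 7.15 -0.05 32.84 -0.15] sd [0.01 0.4  0.23 0.37]
t=34.7 s,F,w,fz [ 7.48 -1.67 32.8   0.32] sd [0.03 0.55 0.25 0.8 ]
```

```bash
python3 -m jog '0 0 0 0.005 0.016 0 0.36;0 0 0 0.005 0.016 0 0.36' >/dev/null; python3 a.py
python3 -m jog '0 0 0 0.005 0.016 0 0.36;0 0 0 0.005 0.016 0 0.36' >/dev/null; python3 a.py
python3 -c "
from h import *
s=env.state();print(s['ee_pos'],s['force'])"
```

```text
t=35.4 s,F,w,fz [ 7.87 -3.43 32.76  1.02] sd [0.05 0.39 0.29 0.5 ]
t=36.1 s,F,w,fz [ 8.31 -5.13 32.76  1.87] sd [0.01 0.56 0.17 0.49]
[527.39482788   3.10200266 143.31911712] [-2.62498406 -4.51992521  2.039178  ]
```

```bash
python3 -m jog '0 0 0 -0.05 -0.15 0 0.36;0 0 0 -0.098 -0.31 0 0.36;0 0 0 -0.098 -0.31 0.1 0.36;0 0 0 -0.098 -0.31 1.5 0.4;0 0 0 -0.098 -0.31 3 0.5'; python3 -m jog '0 0 0 0.5 1.7 1 0.6;0 0 0 0.5 2.6 2 0.6;0 0 0 0.3 3 2 0.6;0 0 0 0.3 3 2 0.6;0 0 0 0.3 3 2 0.6'
python3 - <<'E'
from h import *
im=grab_frame('wrist');save('x','w5.png',cv2.resize(im[60:300,160:460],(750,600),interpolation=3))
E
```

```text
time_s: 36.75
ee_pos: [524.8, -4.1, 218.8]
ee_rot: [180.0, -0.1, 162.5]
force: [0.4, 0.5, -0.1]
gripper_width: 43.9
time_s: 37.38
ee_pos: [531.7, 69.8, 267.0]
ee_rot: [-179.9, -0.1, 162.5]
force: [-0.0, 0.7, 0.3]
gripper_width: 54.3
```

View pics/w5.png

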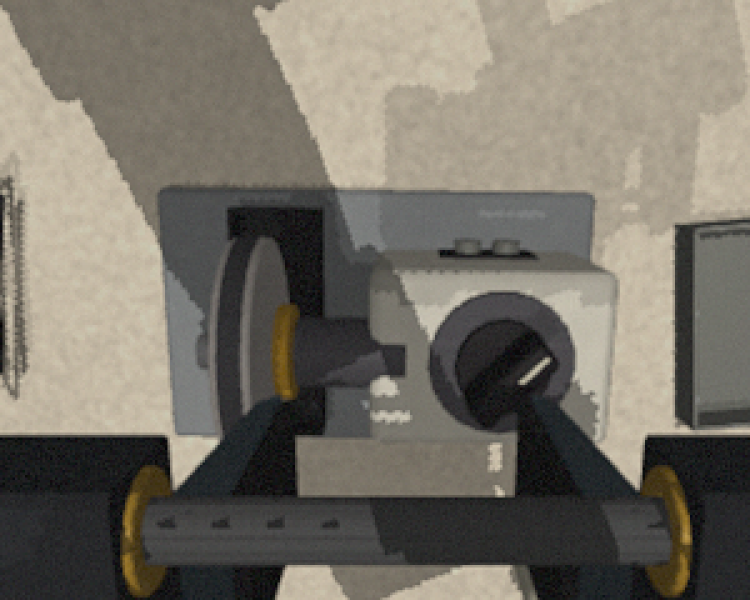

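w5: the knob is turned clockwise (mark at (535,370)), the wheel stands upright (rim at columns 212–290), and the gripper is clear. I'm handing in.

```bash
python3 -c "
from h import *
print(env.job_done())"
```

```text
the job is handed in; nothing more can be done
None
```

I rocked the rim against both stops with 5–6 N, tightened the knob in two turns, pressed the rim again and handed the job in at about 37 s. The hand-in reports no verdict.

- **Play:** I measured about 0.046–0.055 rad on each side before tightening.
- **Tightening:** the first clockwise turn was 37°. Pressing both sides then showed no play left, but the force slope fell off above about 4 N, which pointed to a slack nip. I added 4.75°, about 0.73 rad in all.
- **Final press:** I pressed once more towards the housing with about 5 N. It was stiff from first touch (about 4 N/mm including the fingers' give), so I estimate the wheel moved about 0.01 rad. I did not repeat the press away from the housing after the second turn.
- **End state:** the gripper is clear, and in the last picture the wheel looks upright.
- **Uncertain:** the nip was worked out only from forces and travel, at about 0.17–0.25 rad past the point where play vanishes. My estimates after the first turn disagreed, between 0.09 and 0.2 rad.
- **Loose items:** none was touched as far as I know, but I took no final measurement of their positions.

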